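Sort stripped-down hardware into the parts bins

TASK

Clear the five loose parts off the cutting mat: the good bolt goes in the yellow bin, the good bearing in the white bin, the brass nipple in the green bin, and the rusty bolt and rusty bearing both in the red scrap bin, each one lying wholly inside the empty front compartment. Lower the good bearing in and set it down gently, do not drop it. Leave the oil bottle standing where it is.

Things in the scene. Friction and masses are not known exactly. Their poses are not given: they have to be found in the camera images.
- good_bolt: Bright steel hex bolt with its nut, lying on a 2.5 mm mat. 87 mm long; origin at mid-length on its axis (15 mm above the mat); x runs level from head to tip, within 46 degrees of straight away from the robot. Head x -44 to -31, nut x +26 to +42 mm, hexagons 30 mm across flats; bare shank between them 20 mm diameter. About 0.3 kg.
- rusty_bolt: The same kind of bolt with nut, all brown with rust. Sizes, origin, axes, lie and weight as the good bolt.
- good_bearing: Clean steel ball bearing with black shields, lying flat on the mat: 47 mm outer diameter, 14 mm thick, dark 20 mm bore. Origin at its centre (7 mm above its underside), z along its axis. About 0.11 kg.
- rusty_bearing: Ball bearing of the same size, all brown with rust, lying flat on the mat. Origin, axes and weight as the good bearing.
- brass_nipple: Brass pipe nipple standing upright on the mat: 46 mm tall, threaded ends 33 mm diameter; the middle 14 mm of its height is a hexagon 38 mm across flats, 44 across corners. Origin at its centre (23 mm above its underside), z along its axis; flats face its +x and -x and every 60 degrees from there. About 0.19 kg.
- oil_bottle: Small cream oil bottle with a blue band and red nozzle, loose, standing among the parts on the mat: 38 mm diameter, 95 mm tall, 0.09 kg. Origin at the centre of its underside, z up. Not to be moved.
- yellow_bin: Bolt bin, yellow, fixed, open-topped: 190 (x) x 140 mm (y), walls and floor 3 mm. Sides and back 58 mm high; low front 35 mm. Origin: centre of underside, on the bench; x from front (robot side) to back, yaw within 5 degrees. Clear 50 mm high divider at x +40 mm. Front compartment, empty: x -92 to +39, y -67 to +67 mm. Behind the divider lie old bolts, fixed.
- white_bin: Bearing bin, white, old bearings behind its divider. Shape, sizes, origin and axes as the yellow bin. The four bins stand in a row beyond the mat, in any order.
- green_bin: Brass fittings bin, green, old nipples behind its divider. Shape, sizes, origin and axes as the yellow bin.
- red_bin: Scrap bin, red, old rusty scrap behind its divider. Shape, sizes, origin and axes as the yellow bin.

How it is judged:
By the outcome, as a careful person would: the job done as asked, in the order asked, and still so for the second after the job is handed in, with the robot touching nothing.
It also fails if it takes over 128 s, if anything falls off the work surface, if the arm or the gripper's body presses on something with over 40 N, if the wrist force passes 120 N, or if a joint passes its speed limit or range.

ROBOT

A 7-joint arm with a two-finger parallel gripper is mounted at the origin on the work surface. World frame = base frame: x ahead of the robot, y to its left, z up, the work surface at z = 0. Lengths are in m, angles in rad, forces in N, time in s.
With the tool pointing down it reaches from about 0.425 to 0.925 m from the base axis. Payload 6.8 kg.
Tool frame: the origin (TCP) lies on the centre line of the jaws, within the pads' length; the fingertips stand 11 mm ahead of it and the grasp point (between the pads) lies 8 mm behind it (env.tcp_to_tips is the z of the fingertips in the tool frame, in m); z points along the fingers, y is the line along which they close (so a half turn about z gives the same grasp; the last joint's range is limited). The gripper opens to 88 mm and grips with 3 to 60 N. Pads are 20 mm wide; open, the fingers measure 115 mm over their backs; the gripper's body (75 mm by 178 mm) begins 61 mm behind the grasp point.
Start: joints at [-0.108, 0.477, 0.022, 1.555, -0.011, 1.109, -0.083], TCP at [0.675, 0, 0.234] pointing down, gripper open.
Joint ranges: [-2.96, 2.96], [-0.34, 2.1], [-1.41, 1.46], [0.24, 2.44], [-1.37, 4.51], [0.17, 1.92], [-2.96, 2.96]. Speed limits (rad/s): [2.39, 2.39, 3.14, 3.14, 3.14, 3.14, 3.14].

INTERFACE

Orientations are given as a 3x3 rotation matrix whose columns are the frame's x, y, z axes.
In Python, from rig import env gives the robot as it stands. The module is installed in compiled form; this text tells all that it offers.
- The arm moves only by the shell command python3 -m crank 'ROWS' [OPENING] [FORCE]. ROWS is JSON, a list of rows, each a list of 2 entries, a list of its own where there are three numbers: the shift along the tool's x, y, z in m, then the turn about the tool's z in rad. In form: [[[x, y, z], turn], ...]. A call has exactly 8 rows; each row shifts and turns the commanded pose from where the row before left it, along the tool's axes as they then stand; what a row does not reach is not made up. A row lasts 1/8 s, in which the tool goes at most 62.5 mm and 10.7 degrees, less where a joint would pass 70% of its speed; a pose out of reach is approached as far as the arm can. A call with a gripper value outside its range is refused whole. OPENING is the opening in per cent of the stroke, from 0 (shut) to 100 (fully open), set as the call begins (- or left out, the last holds). The fingers move at their own pace and stop on an object; FORCE is the grip in N (left out, the last holds). Time passes only in rows, so rows that do not move let the fingers close, or fill a call up. It gives the time, the measured TCP pose, the force, the opening and the grip force at its end, in the units of the state.
- env.observe(): the state, without advancing time (a new reading comes with each control period).
- env.read_camera(name): name is "scene" or "side" or "wrist"; returns a dict with "img" (480x640x3 uint8, red, green, blue), "z_map" (480x640 float32, m along the optical axis (not along the pixel's ray), 0 where there is no reading), "intrinsics" (3x3 intrinsics, pixels), "R" (3x3) and "t" (3): a world point X has camera coordinates R X + t; the wrist camera has in their place "hand_eye" (4x4, takes a point from camera to tool coordinates, whose origin is the TCP and whose axes are the flange's). Camera axes: x right, y down, z forward; pixel columns grow to the right and rows downward; lengths in m; the calibration is good to about 2 mm. A picture is of the moment at which its call begins: read the wrist's pose just before it.
- env.hand_in(): hands the job in; it is judged then, once.
Trained networks look in a picture, given as the dict that the camera call returned (one of the last four; its "shot" number tells which), for a name from the list of things; names that differ only in an ending like _2 or _b are one class to them, and where a whole thing is asked for, a point or a joint stands for the part that bears it (a point fixed in the world has none). Each returns a list of dicts, best first, with "p" (0 to 1); they miss things now and then, are a little off and sometimes report something else, mostly with a low value. They report only what shows in the picture. A call takes as long as a camera call.
- env.search_frame(query, picture): "location" ([x, y, z] in m, in the coordinates of the camera as it stood for that picture, good to about 4 mm: the middle of the surface that is visible of it).
The state is a dict: "t": time; "qpos": joint angles; "dq": joint speeds; "joint_efforts": joint torques, N m; "ee_pos": TCP position; "ee_rot": TCP orientation; "ft_force": force on the tool from outside, world axes, zero at the start; "wrist_torque": the same for the moment, N m; "opening": finger opening in m; "grasp_force": force on a finger pad.
Only numpy, scipy, OpenCV 4.12 (cv2) and the standard library are available. Lean on these libraries where they do the work, as an engineer would, in place of code of your own. Each camera call takes 0.05 s, during which the arm holds its last target. There are 200 camera calls.

## Working session

There is one attempt and no reset: what is moved stays moved. The work goes in short steps, Python scripts to look and compute and a shell command to move; the robot and the scene stay as the last step left them, time stands still between calls to the robot, and variables do not carry over. Pictures are saved under pics/ and viewed, at most 14 in all, crops included, and the job is handed in when it is done.

```bash
mkdir -p pics; cat > h.py <<'E'
import numpy as np, cv2
from rig import env
np.set_printoptions(precision=3,suppress=True)
def snap(n,save=None):
    o=env.observe(); c=env.read_camera(n)
    if n=="wrist":
        T=np.eye(4);T[:3,:3]=np.array(o["ee_rot"]);T[:3,3]=o["ee_pos"]
        M=T@np.array(c["hand_eye"])
    else:
        R=np.array(c["R"]);M=np.eye(4);M[:3,:3]=R.T;M[:3,3]=-R.T@np.array(c["t"])
    if save: cv2.imwrite(f"pics/{save}.png",c["img"][...,::-1])
    return c,M
def find(c,M,names):
    K=np.array(c["intrinsics"])
    for q in names:
        for d in env.search_frame(q,c)[:3]:
            l=np.array(d["location"]);w=M[:3,:3]@l+M[:3,3];p=K@l
            print(q,round(d["p"],2),w,"px",(p[:2]/p[2]).round())
def cloud(c,M):
    K=np.array(c["intrinsics"]);z=c["z_map"];v,u=np.mgrid[:480,:640]
    P=np.stack([(u-K[0,2])/K[0,0]*z,(v-K[1,2])/K[1,1]*z,z],-1)
    return P@M[:3,:3].T+M[:3,3]
ALL=["good_bolt","rusty_bolt","good_bearing","rusty_bearing","brass_nipple","oil_bottle","yellow_bin","white_bin","green_bin","red_bin"]
E
python3 - <<'E'
from h import *
for n in ["scene","side","wrist"]:
    c,M=snap(n,n+"0"); print(n,M[:3,3],c["intrinsics"][0][0]); find(c,M,ALL)
    np.savez(n+"0.npz",P=cloud(c,M),img=c["img"])
o=env.observe();print(o["ee_pos"],o["ee_rot"],o["t"])
E
```

```text
scene [ 1.036 -0.209  0.581] 455.6376365132769
good_bolt 0.76 [ 0.453 -0.307  0.026] px [136. 272.]
rusty_bolt 0.68 [0.482 0.309 0.024] px [461. 186.]
good_bearing 0.6 [ 0.453 -0.184  0.015] px [211. 254.]
rusty_bearing 0.83 [0.443 0.053 0.022] px [334. 210.]
brass_nipple 0.89 [ 0.448 -0.07   0.037] px [272. 225.]
brass_nipple 0.69 [0.482 0.313 0.025] px [462. 185.]
yellow_bin 0.68 [ 0.668 -0.084  0.019] px [312. 328.]
white_bin 0.73 [0.673 0.096 0.022] px [419. 290.]
green_bin 0.79 [0.662 0.263 0.032] px [503. 249.]
red_bin 0.91 [ 0.667 -0.261  0.023] px [191. 371.]
side [0.421 0.591 0.674] 442.2147134718469
good_bolt 0.67 [ 0.445 -0.3    0.029] px [396. 160.]
good_bolt 0.18 [0.431 0.055 0.019] px [382. 275.]
rusty_bolt 0.86 [0.448 0.31  0.027] px [348. 401.]
good_bearing 0.79 [ 0.443 -0.179  0.016] px [390. 196.]
rusty_bearing 0.84 [0.431 0.055 0.014] px [381. 277.]
brass_nipple 0.8 [ 0.438 -0.06   0.037] px [387. 227.]
oil_bottle 0.96 [0.444 0.197 0.059] px [364. 325.]
yellow_bin 0.75 [ 0.667 -0.103  0.026] px [285. 200.]
white_bin 0.7 [0.669 0.076 0.025] px [258. 260.]
green_bin 0.73 [0.653 0.248 0.019] px [234. 340.]
red_bin 0.83 [ 0.657 -0.281  0.029] px [309. 153.]
wrist [0.676 0.066 0.384] 385.15900404272236
rusty_bearing 0.79 [0.442 0.05  0.018] px [ 69. 155.]
brass_nipple 0.79 [ 0.447 -0.064  0.042] px [ 77. 279.]
oil_bottle 0.83 [0.455 0.167 0.028] px [53. 11.]
yellow_bin 0.75 [ 0.665 -0.07   0.001] px [309. 270.]
white_bin 0.55 [0.665 0.097 0.001] px [308. 103.]
red_bin 0.84 [ 0.649 -0.214  0.022] px [295. 402.]
[0.675 0.    0.234] [[ 0.  1. -0.]
 [ 1. -0.  0.]
 [ 0. -0. -1.]] 1.65
```

View pictures.

View pics/scene0.png

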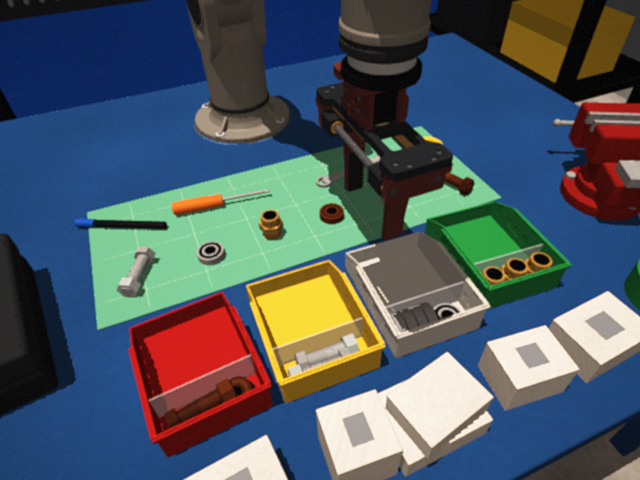

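View pics/side0.png

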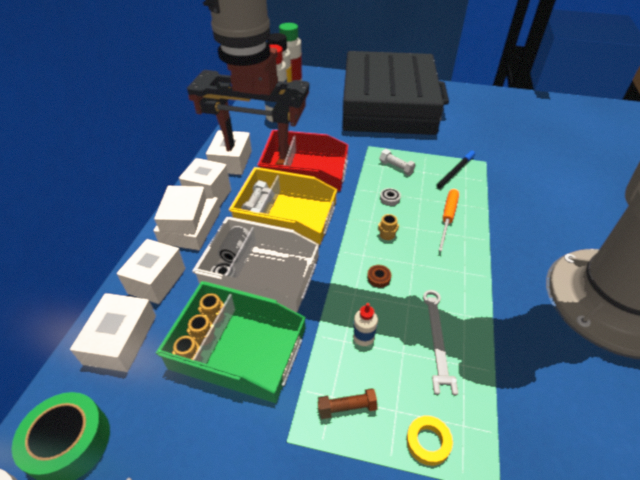

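```bash
python3 - <<'E'
import numpy as np,cv2
np.set_printoptions(precision=3,suppress=True)
C={"good_bolt":(.45,-.305),"rusty_bolt":(.46,.309),"good_bearing":(.45,-.182),"rusty_bearing":(.437,.054),"nipple":(.445,-.066),"bottle":(.445,.197)}
for n in ["scene0","side0"]:
    d=np.load(n+".npz");P=d["P"].reshape(-1,3)
    for k,c in C.items():
        s=P[(np.hypot(P[:,0]-c[0],P[:,1]-c[1])<.058)&(P[:,2]>(.009))&(P[:,2]<.12)]
        if len(s)<20: continue
        r=cv2.minAreaRect((s[:,:2]*1000).astype(np.float32))
        print(n,k,len(s),"min",s.min(0),"max",s.max(0),"rect",np.round(r[0]),np.round(r[1]),round(r[2],1))
E
```

```text
scene0 good_bolt 839 min [ 0.401 -0.343  0.009] max [ 0.488 -0.274  0.035] rect [ 444. -308.] [35. 90.] 59.9
scene0 rusty_bolt 354 min [0.438 0.297 0.009] max [0.496 0.338 0.035] rect [468. 310.] [57. 32.] 30.8
scene0 good_bearing 479 min [ 0.42  -0.208  0.009] max [ 0.468 -0.162  0.02 ] rect [ 444. -185.] [46. 48.] 88.2
scene0 rusty_bearing 379 min [0.413 0.026 0.009] max [0.461 0.072 0.02 ] rect [437.  49.] [45. 47.] 65.3
scene0 nipple 533 min [ 0.419 -0.091  0.009] max [ 0.458 -0.049  0.052] rect [439. -69.] [38. 39.] 13.5
side0 good_bolt 370 min [ 0.4   -0.334  0.01 ] max [ 0.488 -0.272  0.036] rect [ 444. -306.] [35. 88.] 61.6
side0 rusty_bolt 1023 min [0.403 0.28  0.01 ] max [0.495 0.341 0.037] rect [450. 311.] [88. 35.] 22.6
side0 good_bearing 270 min [ 0.421 -0.208  0.009] max [ 0.467 -0.159  0.022] rect [ 444. -183.] [45. 47.] 18.4
side0 rusty_bearing 429 min [0.414 0.027 0.009] max [0.46  0.075 0.021] rect [437.  50.] [48. 45.] 62.8
side0 nipple 404 min [ 0.415 -0.086  0.009] max [ 0.458 -0.047  0.053] rect [436. -66.] [37. 38.] 59.9
side0 bottle 760 min [0.425 0.168 0.009] max [0.463 0.202 0.102] rect [445. 186.] [33. 38.] 84.4
```

The scene view shows the bins in the order red, yellow, white, green from −y to +y. The good bolt is at px (136,272), the good bearing (210,254), the nipple (271,224) and the rusty bearing (331,212). The side view adds the bottle at (366,325) and the rusty bolt at (348,402). Next I'll get the bin poses.

```bash
python3 - <<'E'
import numpy as np,cv2
np.set_printoptions(precision=3,suppress=True)
P=np.concatenate([np.load(n+".npz")["P"].reshape(-1,3) for n in ["scene0","side0"]])
I=np.concatenate([np.load(n+".npz")["img"].reshape(-1,3) for n in ["scene0","side0"]]).astype(np.uint8)
hsv=cv2.cvtColor(I[None],cv2.COLOR_RGB2HSV)[0].astype(int)
for k,y0 in dict(red=-.27,yellow=-.09,white=.085,green=.26).items():
    m=(abs(P[:,1]-y0)<.085)&(P[:,0]>.55)&(P[:,0]<.83)&(P[:,2]>.03)&(P[:,2]<.066)
    h=hsv[:,0];
    if k=="red": m&=(h<8)|(h>172)
    if k=="yellow": m&=(h>15)&(h<35)
    if k=="green": m&=(h>40)&(h<85)
    if k=="white": m&=hsv[:,1]<90
    s=P[m]; s=s[(s[:,0]>np.percentile(s[:,0],.5))&(s[:,0]<np.percentile(s[:,0],99.5))]
    r=cv2.minAreaRect((s[:,:2]*1000).astype(np.float32))
    print(k,len(s),s.min(0),s.max(0),np.round(r[0]),np.round(r[1]),round(r[2],1))
d=P[:,2]
E
python3 - <<'E'
# top-down maps of heights
import numpy as np,cv2
P=np.concatenate([np.load("%s.npz"%n)["P"].reshape(-1,3) for n in ["scene0","side0"]])
I=np.concatenate([np.load("%s.npz"%n)["img"].reshape(-1,3) for n in ["scene0","side0"]])
m=(P[:,0]>.3)&(P[:,0]<.82)&(abs(P[:,1])<.39)&(P[:,2]<.11)
P,I=P[m],I[m];o=np.argsort(P[:,2]);P,I=P[o],I[o]
im=np.zeros((520,780,3),np.uint8)
u=((.39-P[:,1])*1000).astype(int);v=((.82-P[:,0])*1000).astype(int)
for a in (0,1):
  for b in (0,1): im[np.clip(v+a,0,519),np.clip(u+b,0,779)]=I[:,::-1]
cv2.imwrite("pics/top.png",im)
E
```

```text
red 5165 [ 0.562 -0.327  0.03 ] [ 0.761 -0.185  0.062] [ 661. -255.] [197. 143.] 1.5
yellow 7333 [ 0.564 -0.174  0.03 ] [ 0.826 -0.005  0.066] [695. -91.] [264. 168.] 1.1
white 9797 [0.566 0.    0.03 ] [0.829 0.17  0.066] [698.  86.] [170. 263.] 89.5
green 6613 [0.551 0.175 0.03 ] [0.748 0.328 0.063] [648. 250.] [151. 194.] 85.9
```

View pics/top.png

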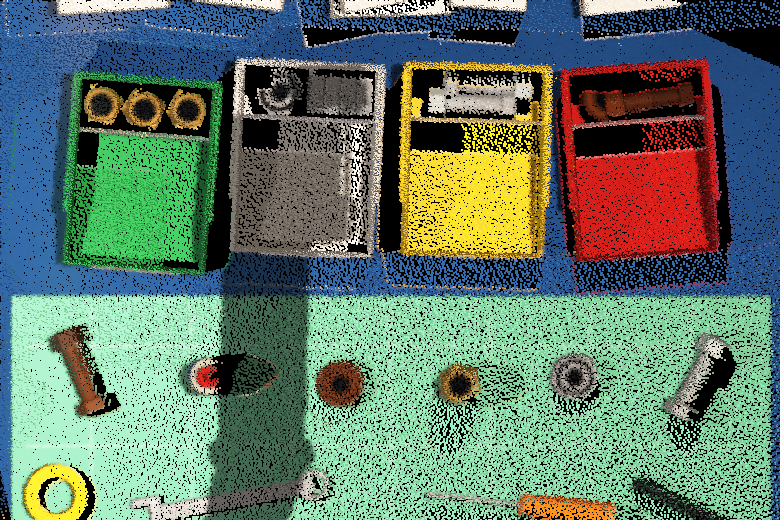

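The top map (1 mm per px) gives compartment centres of green (.620,.250), white (.634,.084), yellow (.632,−.085) and red (.632,−.253). The bolt angles are uncertain by a few degrees, so I'll move and look with the wrist camera.

```bash
python3 -m crank '[[[-0.05,-0.035,0],0],[[-0.05,-0.035,0],0],[[-0.05,-0.035,0],0],[[-0.05,-0.035,0],0],[[-0.05,-0.035,0],0],[[0,0,0],0],[[0,0,0],0],[[0,0,0],0]]' 100 30
python3 - <<'E'
from h import *
c,M=snap("wrist","w1");find(c,M,ALL[:6]);P=cloud(c,M).reshape(-1,3);np.savez("w1.npz",P=P,img=c["img"])
for k,cc in {"good_bolt":(.444,-.307),"good_bearing":(.444,-.185),"nipple":(.437,-.068)}.items():
    s=P[(np.hypot(P[:,0]-cc[0],P[:,1]-cc[1])<.058)&(P[:,2]>.009)&(P[:,2]<.12)]
    r=cv2.minAreaRect((s[:,:2]*1000).astype(np.float32));q=s[:,:2]-s[:,:2].mean(0);e=np.linalg.eigh(q.T@q)[1][:,1]
    print(k,len(s),s.min(0),s.max(0),np.round(r[0]),np.round(r[1]),round(r[2],1),"pca",np.degrees(np.arctan(e[1]/e[0])))
    if k=="nipple":
        h=s[s[:,2]<.036]; r=cv2.minAreaRect((h[:,:2]*1000).astype(np.float32)); print(r)
    K=np.array(c["intrinsics"])
E
```

```text
t: 2.65
ee_pos: [0.5011, -0.2483, 0.2336]
ee_rot: [[-0.003, 1.0, 0.0], [1.0, 0.003, 0.001], [0.001, 0.0, -1.0]]
ft_force: [0.6, -0.3, -0.4]
opening: 0.0876
grasp_force: 0.0
good_bolt 0.74 [ 0.445 -0.306  0.026] px [261. 267.]
good_bearing 0.76 [ 0.445 -0.186  0.018] px [258. 141.]
brass_nipple 0.69 [ 0.439 -0.086  0.034] px [243.  15.]
brass_nipple 0.45 [ 0.676 -0.113  0.001] px [509.  60.]
good_bolt 2200 [ 0.398 -0.341  0.011] [ 0.489 -0.273  0.034] [ 444. -308.] [35. 88.] 62.0 pca -27.867515743541336
good_bearing 2033 [ 0.422 -0.208  0.009] [ 0.468 -0.162  0.019] [ 445. -185.] [46. 46.] 32.2 pca 6.917464146692708
nipple 990 [ 0.416 -0.091  0.009] [ 0.456 -0.07   0.05 ] [437. -81.] [41. 18.] 5.4 pca 4.759020736844132
((436.8264465332031, -80.82267761230469), (40.85774612426758, 18.155563354492188), 5.379876136779785)
```

View pics/w1.png

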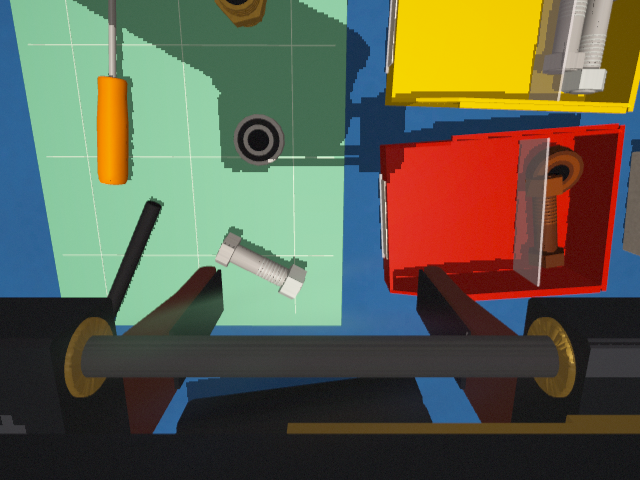

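The wrist view shows the good bolt running from (228,248) to (292,281), which is a yaw of about −28°. The bearing is at (258,139) and there is free space around the bolt.

```bash
python3 -m crank '[[[-0.029,-0.03,0],0],[[-0.029,-0.029,0],0],[[0,0,0.03],-0.18],[[0,0,0.03],-0.18],[[0,0,0.03],-0.18],[[0,0,0.03],-0.18],[[0,0,0.02],-0.18],[[0,0,0],-0.18]]' 80 30
```

```text
t: 4.0
ee_pos: [0.44, -0.3073, 0.0919]
ee_rot: [[-0.885, 0.466, -0.003], [0.466, 0.885, 0.002], [0.003, 0.0, -1.0]]
ft_force: [-0.2, 0.7, 0.5]
opening: 0.0702
grasp_force: 0.0
```

```bash
python3 -m crank '[[[0,0,0.025],0],[[0,0,0.025],0],[[0,0,0.015],0],[[0,0,0.009],0],[[0,0,0],0],[[0,0,0],0],[[0,0,0],0],[[0,0,0],0]]' && python3 -m crank '[[[0,0,0],0],[[0,0,0],0],[[0,0,0],0],[[0,0,0],0],[[0,0,0],0],[[0,0,0],0],[[0,0,0],0],[[0,0,0],0]]' 0 35
```

```text
t: 5.0
ee_pos: [0.4412, -0.3082, 0.0201]
ee_rot: [[-0.882, 0.471, 0.001], [0.471, 0.882, -0.0], [-0.001, -0.0, -1.0]]
ft_force: [0.1, -0.1, 0.4]
opening: 0.0704
grasp_force: 0.0
t: 6.0
ee_pos: [0.4412, -0.3077, 0.0197]
ee_rot: [[-0.882, 0.471, 0.0], [0.471, 0.882, 0.0], [-0.0, 0.0, -1.0]]
ft_force: [0.2, 1.9, 0.8]
opening: 0.0192
grasp_force: 35.0
```

```bash
python3 -m crank '[[[0,0,-0.03],0],[[0,0,-0.04],0],[[0,0,-0.03],0],[[0,0,0],0],[[-0.01,0.045,0],0],[[-0.01,0.048,0],0],[[-0.01,0.048,0],0],[[-0.01,0.048,0],0]]' 0 45 && python3 -m crank '[[[-0.01,0.048,0],0],[[-0.013,0.05,0],0],[[0,0,0],0],[[0,0,0],0],[[0,0,0.03],0],[[0,0,0.03],0],[[0,0,0],0],[[0,0,0],0]]'
```

```text
t: 7.0
ee_pos: [0.5649, -0.159, 0.1174]
ee_rot: [[-0.882, 0.472, -0.003], [0.472, 0.882, 0.0], [0.003, -0.001, -1.0]]
ft_force: [-0.6, -1.1, -3.2]
opening: 0.0192
grasp_force: 45.0
t: 8.0
ee_pos: [0.6318, -0.0858, 0.0603]
ee_rot: [[-0.881, 0.473, 0.0], [0.473, 0.881, -0.0], [-0.0, -0.0, -1.0]]
ft_force: [0.8, -0.5, -2.1]
opening: 0.0188
grasp_force: 45.0
```

```bash
python3 -m crank '[[[0,0,0.015],0],[[0,0,0.012],0],[[0,0,0.008],0],[[0,0,0.003],0],[[0,0,0],0],[[0,0,0],0],[[0,0,0],0],[[0,0,0],0]]' && python3 -m crank '[[[0,0,0],0],[[0,0,0],0],[[0,0,0],0],[[0,0,0],0],[[0,0,-0.04],0],[[0,0,-0.05],0],[[0,0,-0.04],0],[[0,0,0],0]]' 50
```

```text
t: 9.0
ee_pos: [0.632, -0.0846, 0.0219]
ee_rot: [[-0.882, 0.471, 0.0], [0.471, 0.882, -0.0], [-0.0, 0.0, -1.0]]
ft_force: [-0.2, -0.6, -3.2]
opening: 0.019
grasp_force: 45.0
t: 10.0
ee_pos: [0.6343, -0.0847, 0.1555]
ee_rot: [[-0.882, 0.472, 0.007], [0.472, 0.882, -0.0], [-0.006, 0.003, -1.0]]
ft_force: [1.2, 1.0, -0.4]
opening: 0.0438
grasp_force: 0.0
```

```bash
python3 -m crank '[[[0.03,-0.044,0],0],[[0.03,-0.044,0],0],[[0.03,-0.044,0],0],[[0.0287,-0.0447,0],0],[[0,0,0],0.18],[[0,0,0],0.18],[[0,0,0],0.18],[[0,0,0],0.18]]' 75 && python3 -m crank '[[[0,0,0.03],0.18],[[0,0,0.03],0.18],[[0,0,0],0],[[0,0,0],0],[[0,0,0],0],[[0,0,0],0],[[0,0,0],0],[[0,0,0],0]]'
```

```text
t: 11.0
ee_pos: [0.443, -0.1843, 0.1506]
ee_rot: [[-0.347, 0.938, -0.002], [0.938, 0.347, 0.0], [0.001, -0.002, -1.0]]
ft_force: [0.1, 0.3, 0.2]
opening: 0.0657
grasp_force: 0.0
t: 12.0
ee_pos: [0.444, -0.1845, 0.0919]
ee_rot: [[-0.0, 1.0, 0.0], [1.0, 0.0, -0.0], [-0.0, 0.0, -1.0]]
ft_force: [0.2, -0.4, 0.7]
opening: 0.0656
grasp_force: 0.0
```

```bash
python3 -m crank '[[[0,0,0.025],0],[[0,0,0.025],0],[[0,0,0.015],0],[[0,0,0.008],0],[[0,0,0.004],0],[[0,0,0],0],[[0,0,0],0],[[0,0,0],0]]' && python3 -m crank '[[[0,0,0],0],[[0,0,0],0],[[0,0,0],0],[[0,0,0],0],[[0,0,0],0],[[0,0,0],0],[[0,0,0],0],[[0,0,0],0]]' 0 30
```

```text
t: 13.0
ee_pos: [0.4442, -0.1845, 0.0151]
ee_rot: [[0.0, 1.0, 0.001], [1.0, -0.0, -0.0], [-0.0, 0.001, -1.0]]
ft_force: [-0.4, 0.2, -0.6]
opening: 0.0658
grasp_force: 0.0
t: 14.0
ee_pos: [0.4439, -0.1845, 0.0147]
ee_rot: [[0.0, 1.0, 0.0], [1.0, -0.0, 0.0], [0.0, 0.0, -1.0]]
ft_force: [-0.7, -0.2, 2.9]
opening: 0.0467
grasp_force: 30.0
```

```bash
python3 -m crank '[[[0,0,-0.03],0],[[0,0,-0.04],0],[[0,0,-0.03],0],[[0,0,0],0],[[0.045,0.032,0],0],[[0.045,0.032,0],0],[[0.045,0.032,0],0],[[0.045,0.032,0],0]]' && python3 -m crank '[[[0.045,0.032,0],0],[[0.044,0.03,0],0],[[0,0,0],0],[[0,0,0],0],[[0,0,0.03],0],[[0,0,0.03],0],[[0,0,0],0],[[0,0,0],0]]'  && python3 -m crank '[[[0,0,0.015],0],[[0,0,0.01],0],[[0,0,0.007],0],[[0,0,0.003],0],[[0,0,0.002],0],[[0,0,0.001],0],[[0,0,0],0],[[0,0,0],0]]'
```

```text
t: 15.0
ee_pos: [0.5717, -0.003, 0.1128]
ee_rot: [[0.0, 1.0, -0.003], [1.0, -0.0, -0.0], [-0.0, -0.003, -1.0]]
ft_force: [1.1, 0.5, -1.4]
opening: 0.0464
grasp_force: 30.0
t: 16.0
ee_pos: [0.6341, 0.0834, 0.0554]
ee_rot: [[0.001, 1.0, 0.0], [1.0, -0.001, -0.0], [-0.0, 0.0, -1.0]]
ft_force: [0.2, -0.3, -0.6]
opening: 0.0463
grasp_force: 30.0
t: 17.0
ee_pos: [0.634, 0.0846, 0.0169]
ee_rot: [[0.0, 1.0, 0.0], [1.0, -0.0, 0.0], [0.0, 0.0, -1.0]]
ft_force: [0.6, -0.9, -1.2]
opening: 0.0459
grasp_force: 30.0
```

```bash
python3 -m crank '[[[0,0,0.0005],0],[[0,0,0.0005],0],[[0,0,0.0003],0],[[0,0,0.0002],0],[[0,0,0],0],[[0,0,0],0],[[0,0,0],0],[[0,0,0],0]]'
```

```text
t: 18.0
ee_pos: [0.6339, 0.0845, 0.0153]
ee_rot: [[0.0, 1.0, 0.0], [1.0, -0.0, 0.0], [0.0, 0.0, -1.0]]
ft_force: [-1.4, -0.2, 2.8]
opening: 0.0461
grasp_force: 30.0
```

```bash
python3 -m crank '[[[0,0,0],0],[[0,0,0],0],[[0,0,0],0],[[0,0,-0.02],0],[[0,0,-0.03],0],[[0,0,-0.05],0],[[0,0,-0.05],0],[[0,0,0],0]]' 66 && python3 -m crank '[[[-0.046,-0.0335,0],0],[[-0.046,-0.0335,0],0],[[-0.046,-0.0335,0],0],[[-0.046,-0.0335,0],0],[[0,0,0],0],[[0,0,0],0],[[0,0,0],0],[[0,0,0],0]]' 75
python3 - <<'E'
from h import *
c,M=snap("wrist","w2");find(c,M,["brass_nipple","good_bearing"])
P=cloud(c,M);Q=P.reshape(-1,3)
s=Q[(np.hypot(Q[:,0]-.437,Q[:,1]+.068)<.04)&(Q[:,2]>.009)&(Q[:,2]<.07)]
print(len(s),s.min(0),s.max(0))
t=s[s[:,2]>.044];print("top",cv2.minEnclosingCircle((t[:,:2]*1000).astype(np.float32)))
h=s[(s[:,2]>.025)&(s[:,2]<.037)]
hp=(h[:,:2]*1000).astype(np.float32);print("hex",cv2.minEnclosingCircle(hp))
th=np.arange(0,180,5)
for a in th:
    e=np.array([np.cos(np.radians(a)),np.sin(np.radians(a))]);q=hp@e;print(a,round(np.percentile(q,99.5)-np.percentile(q,.5),1),end="; ")
K=np.array(c["intrinsics"]);p=np.linalg.inv(M)@[.437,-.068,.03,1];p=K@p[:3];u,v=(p[:2]/p[2]).astype(int);print(u,v)
i=c["img"][max(v-60,0):v+60,max(u-60,0):u+60,::-1];cv2.imwrite("pics/nip.png",cv2.resize(i,None,fx=4,fy=4))
E
```

```text
t: 19.0
ee_pos: [0.6371, 0.085, 0.1715]
ee_rot: [[0.0, 1.0, 0.01], [1.0, -0.0, 0.002], [0.002, 0.01, -1.0]]
ft_force: [0.3, 0.4, -1.1]
opening: 0.0578
grasp_force: 0.0
t: 20.0
ee_pos: [0.5005, -0.0983, 0.1651]
ee_rot: [[-0.002, 1.0, 0.0], [1.0, 0.002, 0.0], [0.0, 0.0, -1.0]]
ft_force: [-0.5, -0.2, -0.2]
opening: 0.0656
grasp_force: 0.0
brass_nipple 0.89 [ 0.438 -0.069  0.05 ] px [227. 191.]
brass_nipple 0.7 [ 0.649  0.041 -0.001] px [516.  37.]
brass_nipple 0.15 [ 0.667 -0.08   0.002] px [522. 198.]
good_bearing 0.41 [0.634 0.059 0.008] px [505.   6.]
2512 [ 0.416 -0.09   0.018] [ 0.458 -0.048  0.05 ]
top ((436.84429931640625, -69.06333923339844), 16.860734939575195)
hex ((436.8433837890625, -69.06334686279297), 21.49724578857422)
0 37.1; 5 36.3; 10 35.3; 15 34.0; 20 34.5; 25 35.5; 30 36.3; 35 36.9; 40 37.2; 45 37.8; 50 39.2; 55 40.3; 60 41.1; 65 41.8; 70 42.2; 75 42.3; 80 42.0; 85 41.3; 90 40.5; 95 39.5; 100 38.4; 105 38.1; 110 39.1; 115 40.1; 120 41.1; 125 41.6; 130 41.8; 135 41.9; 140 41.9; 145 41.5; 150 40.7; 155 39.7; 160 38.5; 165 37.7; 170 37.7; 175 37.5; 232 186
```

View pics/nip.png

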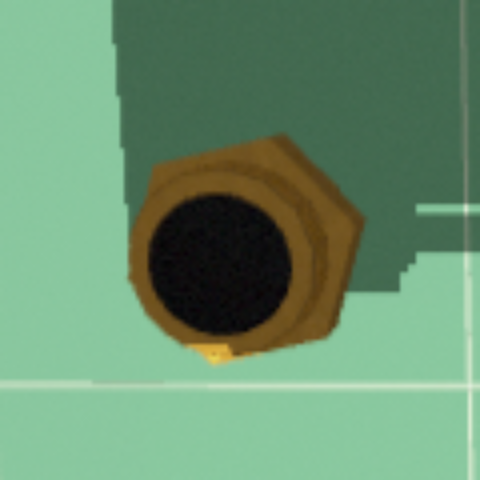

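The crop shows the hex nipple with its right flat running from (363,218) to (335,330). The flats are therefore at a yaw of −14°, and the centre is (.437,−.069).

```bash
python3 -m crank '[[[0.0295,-0.0335,0],0],[[0,-0.03,0],0.122],[[0,0,0.02],0.122],[[0,0,0.03],0],[[0,0,0.03],0],[[0,0,0],0],[[0,0,0],0],[[0,0,0],0]]' && python3 -m crank '[[[0,0,0.025],0],[[0,0,0.02],0],[[0,0,0.014],0],[[0,0,0.008],0],[[0,0,0],0],[[0,0,0],0],[[0,0,0],0],[[0,0,0],0]]' && python3 -m crank '[[[0,0,0],0],[[0,0,0],0],[[0,0,0],0],[[0,0,0],0],[[0,0,0],0],[[0,0,0],0],[[0,0,0],0],[[0,0,0],0]]' 0 35
```

```text
t: 21.15
ee_pos: [0.4373, -0.07, 0.0863]
ee_rot: [[0.242, 0.97, 0.002], [0.97, -0.242, 0.0], [0.001, 0.002, -1.0]]
ft_force: [-0.4, 0.2, -0.3]
opening: 0.0663
grasp_force: 0.0
t: 22.15
ee_pos: [0.4366, -0.07, 0.0185]
ee_rot: [[0.242, 0.97, 0.001], [0.97, -0.242, -0.0], [0.0, 0.001, -1.0]]
ft_force: [0.3, -0.3, -1.0]
opening: 0.0658
grasp_force: 0.0
t: 23.15
ee_pos: [0.4361, -0.0699, 0.0181]
ee_rot: [[0.242, 0.97, -0.0], [0.97, -0.242, 0.0], [-0.0, -0.0, -1.0]]
ft_force: [-0.9, 0.0, 2.5]
opening: 0.0381
grasp_force: 34.8
```

```bash
python3 -m crank '[[[0,0,-0.03],0],[[0,0,-0.04],0],[[0,0,-0.03],0],[[0,0,0],0],[[0.0507,0.0145,0],0],[[0.0507,0.0145,0],0],[[0.0507,0.0145,0],0],[[0.0507,0.0145,0],0]]' && python3 -m crank '[[[0.0507,0.0145,0],0],[[0.0507,0.0145,0],0],[[0.0507,0.0145,0],0],[[0,0,0],0],[[0,0,0],0],[[0,0,0.03],0],[[0,0,0.03],0],[[0,0,0],0]]'  && python3 -m crank '[[[0,0,0.015],0],[[0,0,0.01],0],[[0,0,0.007],0],[[0,0,0.004],0],[[0,0,0.002],0],[[0,0,0.0005],0],[[0,0,0],0],[[0,0,0],0]]'
```

```text
t: 24.15
ee_pos: [0.5416, 0.1141, 0.1162]
ee_rot: [[0.242, 0.97, -0.002], [0.97, -0.242, -0.001], [-0.001, -0.002, -1.0]]
ft_force: [0.7, -1.1, -2.4]
opening: 0.0378
grasp_force: 34.8
t: 25.15
ee_pos: [0.6182, 0.247, 0.0552]
ee_rot: [[0.243, 0.97, -0.006], [0.97, -0.243, -0.003], [-0.005, -0.005, -1.0]]
ft_force: [-0.0, 0.0, -2.2]
opening: 0.0378
grasp_force: 34.8
t: 26.15
ee_pos: [0.6208, 0.25, 0.0199]
ee_rot: [[0.242, 0.97, 0.0], [0.97, -0.242, 0.0], [0.0, 0.0, -1.0]]
ft_force: [-0.1, -0.7, -2.3]
opening: 0.0377
grasp_force: 34.8
```

```bash
python3 -m crank '[[[0,0,0.0007],0],[[0,0,0.0005],0],[[0,0,0],0],[[0,0,0],0],[[0,0,0],0],[[0,0,0],0],[[0,0,0],0],[[0,0,0],0]]' && python3 -m crank '[[[0,0,0],0],[[0,0,0],0],[[0,0,0],0],[[0,0,-0.03],0],[[0,0,-0.04],0],[[0,0,-0.04],0],[[0,0,-0.05],0],[[0,0,0],0]]' 60 && python3 -m crank '[[[-0.01,-0.039,0],-0.122],[[-0.01,-0.039,0],-0.122],[[-0.02,-0.039,0],0],[[0,0,0],0],[[0,0,0],0],[[0,0,0],0],[[0,0,0],0],[[0,0,0],0]]' 75
python3 - <<'E'
from h import *
c,M=snap("wrist","w3");find(c,M,["brass_nipple","rusty_bolt","oil_bottle","rusty_bearing"])
Q=cloud(c,M).reshape(-1,3)
for k,cc,r0 in [("bolt",(.449,.311),.058),("bottle",(.444,.187),.04),("bearing",(.437,.05),.04)]:
    s=Q[(np.hypot(Q[:,0]-cc[0],Q[:,1]-cc[1])<r0)&(Q[:,2]>.009)&(Q[:,2]<.12)]
    if len(s)<10: continue
    q=s[:,:2]-s[:,:2].mean(0);e=np.linalg.eigh(q.T@q)[1][:,1]
    print(k,len(s),s.min(0),s.max(0),cv2.minAreaRect((s[:,:2]*1000).astype(np.float32)),"pca",np.degrees(np.arctan(e[1]/e[0])))
E
```

```text
t: 27.15
ee_pos: [0.6207, 0.2499, 0.0187]
ee_rot: [[0.242, 0.97, 0.0], [0.97, -0.242, 0.0], [0.0, 0.0, -1.0]]
ft_force: [-1.9, -1.6, 5.1]
opening: 0.0379
grasp_force: 34.8
t: 28.15
ee_pos: [0.6233, 0.251, 0.1832]
ee_rot: [[0.242, 0.97, 0.008], [0.97, -0.242, 0.004], [0.006, 0.007, -1.0]]
ft_force: [-0.7, 0.6, -0.5]
opening: 0.0526
grasp_force: 0.0
t: 29.15
ee_pos: [0.5017, 0.2246, 0.1783]
ee_rot: [[0.0, 1.0, -0.0], [1.0, -0.0, -0.0], [-0.0, -0.0, -1.0]]
ft_force: [-0.1, 0.0, -0.2]
opening: 0.0657
grasp_force: 0.0
brass_nipple 0.66 [0.614 0.251 0.05 ] px [473. 193.]
brass_nipple 0.28 [0.44  0.056 0.016] px [253. 395.]
rusty_bolt 0.71 [0.448 0.307 0.025] px [247. 115.]
rusty_bolt 0.46 [0.454 0.196 0.052] px [255. 266.]
rusty_bearing 0.6 [0.44  0.054 0.018] px [252. 398.]
bolt 4042 [0.404 0.278 0.009] [0.496 0.342 0.034] ((450.6651306152344, 310.3716735839844), (87.91658782958984, 34.67829895019531), 22.140226364135742) pca 22.070032131790544
bottle 1684 [0.43  0.165 0.009] [0.464 0.202 0.081] ((450.3507080078125, 186.55535888671875), (25.233308792114258, 37.598388671875), 34.22373580932617) pca -51.02935602912495
bearing 1828 [0.415 0.026 0.009] [0.461 0.074 0.019] ((437.3238830566406, 50.41383361816406), (47.43549346923828, 45.86307144165039), 55.10846710205078) pca 67.0104623658997
```

View pics/w3.png

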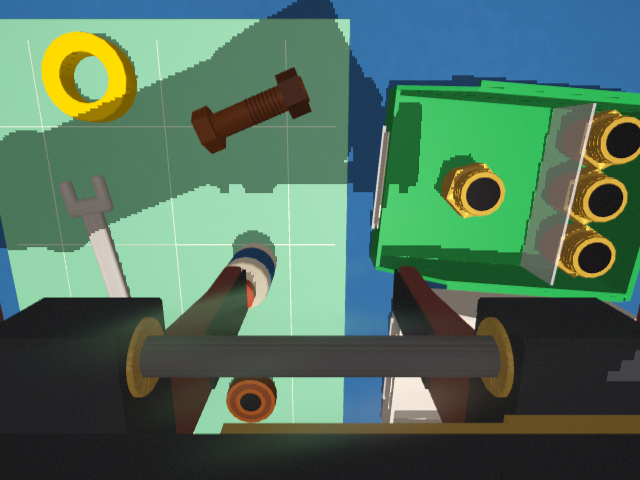

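The nipple stands in the middle of the green front compartment at px (473,193). The rusty bolt is at (250,108) with a yaw of 22°, and the bottle at (255,265) is untouched.

```bash
python3 -m crank '[[[0.0442,-0.0224,0],0],[[0.0442,-0.0223,0],0.17],[[0,0,0],0.17],[[0,0,0],0.17],[[0,0,0],0.17],[[0,0,0.02],0.17],[[0,0,0.02],0.17],[[0,0,0.02],0.167]]' 75 && python3 -m crank '[[[0,0,0.02],0],[[0,0,0],0],[[0,0,0],0],[[0,0,0],0],[[0,0,0],0],[[0,0,0],0],[[0,0,0],0],[[0,0,0],0]]'
```

```text
t: 30.4
ee_pos: [0.4568, 0.3129, 0.118]
ee_rot: [[0.929, 0.369, 0.0], [0.369, -0.929, 0.0], [0.0, -0.0, -1.0]]
ft_force: [0.5, 1.0, -0.3]
opening: 0.066
grasp_force: 0.0
t: 31.4
ee_pos: [0.4567, 0.3129, 0.0985]
ee_rot: [[0.927, 0.374, 0.0], [0.374, -0.927, 0.0], [0.0, -0.0, -1.0]]
ft_force: [-0.6, -0.6, -0.2]
opening: 0.0662
grasp_force: 0.0
```

```bash
python3 -m crank '[[[0,0,0.03],0],[[0,0,0.025],0],[[0,0,0.015],0],[[0,0,0.0085],0],[[0,0,0],0],[[0,0,0],0],[[0,0,0],0],[[0,0,0],0]]' && python3 -m crank '[[[0,0,0],0],[[0,0,0],0],[[0,0,0],0],[[0,0,0],0],[[0,0,0],0],[[0,0,0],0],[[0,0,0],0],[[0,0,0],0]]' 0 45
```

```text
t: 32.4
ee_pos: [0.457, 0.313, 0.0204]
ee_rot: [[0.927, 0.374, 0.001], [0.374, -0.927, 0.001], [0.001, -0.0, -1.0]]
ft_force: [0.1, -0.1, 1.0]
opening: 0.0657
grasp_force: 0.0
t: 33.4
ee_pos: [0.4567, 0.3131, 0.02]
ee_rot: [[0.927, 0.375, 0.0], [0.375, -0.927, 0.0], [0.0, -0.0, -1.0]]
ft_force: [0.6, -0.3, 0.5]
opening: 0.0196
grasp_force: 45.0
```

```bash
python3 -m crank '[[[0,0,-0.03],0],[[0,0,-0.05],0],[[0,0,-0.05],0.1625],[[0,0,-0.03],0.1625],[[0,0,0],0],[[0.0149,0.0544,0],0],[[0.0149,0.0544,0],0],[[0.0149,0.0544,0],0]]' && python3 -m crank '[[[0.0149,0.0544,0],0],[[0.0149,0.0544,0],0],[[0.0149,0.0544,0],0],[[0.0149,0.0544,0],0],[[0.0149,0.0544,0],0],[[0.0149,0.0544,0],0],[[0.0149,0.0542,0],0],[[0,0,0],0]]' && python3 -m crank '[[[0,0,0.03],0],[[0,0,0.03],0],[[0,0,0.02],0],[[0,0,0],0],[[0,0,0],0],[[0,0,0],0],[[0,0,0],0],[[0,0,0],0]]'
python3 - <<'E'
from h import *
c,M=snap("scene")
cv2.imwrite("pics/s3.png",cv2.resize(c["img"][260:460,90:390,::-1],None,fx=2.5,fy=2.5))
E
```

```text
t: 34.4
ee_pos: [0.5099, 0.1504, 0.1777]
ee_rot: [[0.998, 0.063, -0.003], [0.063, -0.998, -0.002], [-0.003, 0.002, -1.0]]
ft_force: [1.1, -0.4, -3.9]
opening: 0.0191
grasp_force: 45.0
t: 35.4
ee_pos: [0.6354, -0.2278, 0.177]
ee_rot: [[0.999, 0.054, -0.004], [0.054, -0.999, -0.003], [-0.004, 0.003, -1.0]]
ft_force: [-0.3, 0.9, -3.2]
opening: 0.0189
grasp_force: 45.0
t: 36.4
ee_pos: [0.6376, -0.2213, 0.1005]
ee_rot: [[0.998, 0.059, 0.001], [0.059, -0.998, -0.0], [0.001, 0.0, -1.0]]
ft_force: [-0.5, 0.0, -3.2]
opening: 0.019
grasp_force: 45.0
```

View pics/s3.png

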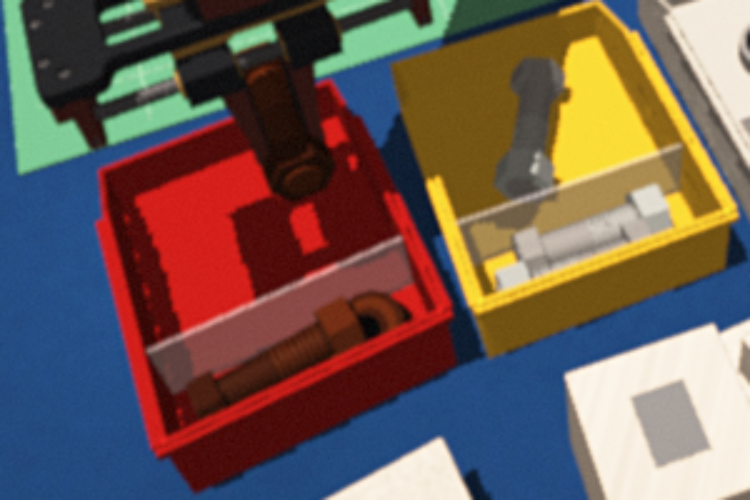

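The good bolt lies in the yellow front compartment. The rusty bolt hangs over the +y half of the red compartment at px (290,150), clear of the walls.

```bash
python3 -m crank '[[[0,0,0.025],0],[[0,0,0.02],0],[[0,0,0.015],0],[[0,0,0.01],0],[[0,0,0.005],0],[[0,0,0.003],0],[[0,0,0.001],0],[[0,0,0],0]]' && python3 -m crank '[[[0,0,0],0],[[0,0,0],0],[[0,0,0],0],[[0,0,0],0],[[0,0,-0.03],0],[[0,0,-0.04],0],[[0,0,-0.05],0],[[0,0,-0.03],0]]' 34
```

```text
t: 37.45
ee_pos: [0.6376, -0.2213, 0.0213]
ee_rot: [[0.998, 0.059, 0.001], [0.059, -0.998, -0.0], [0.001, 0.0, -1.0]]
ft_force: [0.6, 0.2, -2.4]
opening: 0.0191
grasp_force: 45.0
t: 38.45
ee_pos: [0.6382, -0.2218, 0.1738]
ee_rot: [[0.998, 0.058, 0.003], [0.058, -0.998, -0.001], [0.003, 0.001, -1.0]]
ft_force: [0.6, 0.0, 0.1]
opening: 0.0298
grasp_force: 0.0
```

```bash
python3 -m crank '[[[-0.0308,-0.0471,0],0],[[-0.0308,-0.0471,0],0],[[-0.0308,-0.0471,0],0],[[-0.0308,-0.0471,0],0],[[-0.0308,-0.0471,0],0],[[-0.0306,-0.0473,0],0],[[0,0,0],-0.1745],[[0,0,0],-0.1745]]' 75 && python3 -m crank '[[[0,0,0],-0.1745],[[0,0,0],-0.1745],[[0,0,0],-0.1745],[[0,0,0],-0.1745],[[0,0,0.02],-0.1745],[[0,0,0.03],-0.1745],[[0,0,0.03],-0.1745],[[0,0,0],0]]'
```

```text
t: 39.45
ee_pos: [0.4362, 0.0511, 0.1713]
ee_rot: [[0.915, 0.404, 0.001], [0.404, -0.915, 0.001], [0.001, -0.0, -1.0]]
ft_force: [1.0, -0.5, -0.1]
opening: 0.066
grasp_force: 0.0
t: 40.45
ee_pos: [0.4351, 0.0497, 0.0897]
ee_rot: [[-0.057, 0.998, -0.004], [0.998, 0.057, -0.001], [-0.001, -0.004, -1.0]]
ft_force: [-0.4, 0.5, 0.2]
opening: 0.066
grasp_force: 0.0
```

Now at about (.436,.050,.0915) as commanded. I'll go down to .015.

```bash
python3 -m crank '[[[0,0,0.025],0],[[0,0,0.025],0],[[0,0,0.015],0],[[0,0,0.008],0],[[0,0,0.0035],0],[[0,0,0],0],[[0,0,0],0],[[0,0,0],0]]' && python3 -m crank '[[[0,0,0],0],[[0,0,0],0],[[0,0,0],0],[[0,0,0],0],[[0,0,0],0],[[0,0,0],0],[[0,0,0],0],[[0,0,0],0]]' 0 30
```

```text
t: 41.45
ee_pos: [0.4368, 0.0503, 0.0148]
ee_rot: [[-0.058, 0.998, 0.001], [0.998, 0.058, 0.0], [0.0, 0.001, -1.0]]
ft_force: [-0.5, 0.0, 0.3]
opening: 0.0659
grasp_force: 0.0
t: 42.45
ee_pos: [0.4366, 0.0502, 0.0145]
ee_rot: [[-0.058, 0.998, 0.0], [0.998, 0.058, 0.0], [0.0, 0.0, -1.0]]
ft_force: [-0.5, -0.4, 2.1]
opening: 0.0459
grasp_force: 30.0
```

```bash
python3 -m crank '[[[0,0,-0.03],0],[[0,0,-0.05],0],[[0,0,-0.03],0],[[0,0,0],0],[[-0.05,0.0253,0],0],[[-0.05,0.0253,0],0],[[-0.05,0.0253,0],0],[[-0.05,0.0253,0],0]]' && python3 -m crank '[[[-0.05,0.0253,0],0],[[-0.05,0.0253,0],0],[[-0.05,0.0253,0],0],[[0,0,0],0],[[0,0,0],0],[[0,0,0.03],0],[[0,0,0.03],0],[[0,0,0],0]]'  && python3 -m crank '[[[0,0,0.02],0],[[0,0,0.015],0],[[0,0,0.008],0],[[0,0,0.004],0],[[0,0,0.0015],0],[[0,0,0.001],0],[[0,0,0],0],[[0,0,0],0]]'
```

```text
t: 43.45
ee_pos: [0.549, -0.1448, 0.1225]
ee_rot: [[-0.059, 0.998, -0.003], [0.998, 0.059, 0.0], [0.001, -0.003, -1.0]]
ft_force: [1.1, 0.7, 0.2]
opening: 0.046
grasp_force: 30.0
t: 44.45
ee_pos: [0.6315, -0.2857, 0.0615]
ee_rot: [[-0.061, 0.998, -0.006], [0.998, 0.061, 0.003], [0.004, -0.006, -1.0]]
ft_force: [0.2, 0.2, -0.7]
opening: 0.046
grasp_force: 30.0
t: 45.45
ee_pos: [0.6339, -0.2889, 0.0152]
ee_rot: [[-0.058, 0.998, 0.0], [0.998, 0.058, -0.0], [-0.0, 0.0, -1.0]]
ft_force: [0.9, 0.4, -1.0]
opening: 0.0463
grasp_force: 30.0
```

```bash
python3 -m crank '[[[0,0,0],0],[[0,0,0],0],[[0,0,0],0],[[0,0,-0.02],0],[[0,0,-0.03],0],[[0,0,-0.05],0],[[0,0,-0.05],0],[[0,0,0],0]]' 66 && python3 -m crank '[[[0.04,0,-0.04],0],[[0.05,0,-0.03],0],[[0.05,0,0],0],[[0.05,0,0],0],[[0,0,0],0],[[0,0,0],0],[[0,0,0],0],[[0,0,0],0]]'
python3 - <<'E'
from h import *
c,M=snap("scene")
cv2.imwrite("pics/s4.png",cv2.resize(c["img"][180:460,80:580,::-1],None,fx=1.6,fy=1.6))
c,M=snap("side","side4");
E
```

```text
t: 46.45
ee_pos: [0.6367, -0.2905, 0.1718]
ee_rot: [[-0.058, 0.998, 0.01], [0.998, 0.058, -0.004], [-0.004, 0.01, -1.0]]
ft_force: [-0.1, 0.1, -0.2]
opening: 0.0578
grasp_force: 0.0
t: 47.45
ee_pos: [0.6225, -0.1008, 0.2349]
ee_rot: [[-0.056, 0.998, -0.0], [0.998, 0.056, -0.0], [-0.0, -0.0, -1.0]]
ft_force: [0.9, 0.0, -0.0]
opening: 0.0582
grasp_force: 0.0
```

View pics/s4.png

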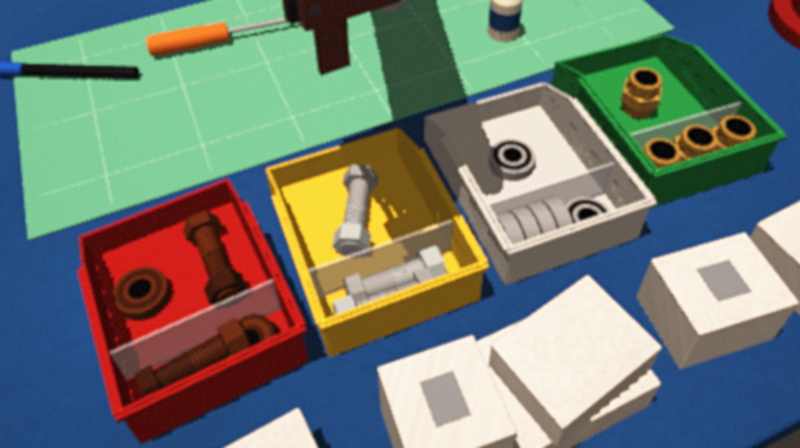

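View pics/side4.png

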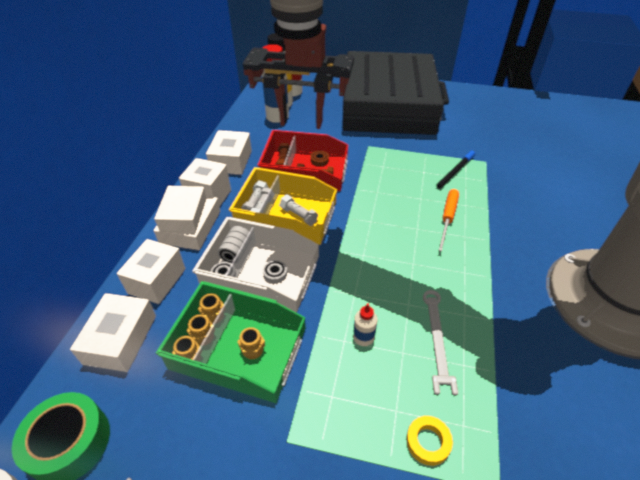

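All five parts sit in their front compartments: red at crop px (142,290) and (215,255), yellow (355,210), white (512,160), green (643,90). The bottle still stands at side px (366,325), so I'm handing in.

```bash
python3 -c "
from rig import env
print(env.hand_in())"
```

```text
the job is handed in; nothing more can be done
None
```

All five parts are in the front compartments of their correct bins, the good bearing was lowered in and set down gently, the oil bottle was left standing where it was, and the job was handed in at about 48 s.

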